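# Drop the tail roller out of the slide-tray conveyor for washing

### The arm

A 7-joint arm with a two-finger parallel gripper is mounted at the origin on the work surface. World frame = base frame: x ahead of the robot, y to its left, z up, the work surface at z = 0. Lengths are in mm, angles in rad, forces in N, time in s.
With the tool pointing down it reaches from about 400 to 875 mm from the base axis. Payload 6.5 kg.
Tool frame: the origin (TCP) lies midway between the tips of the shut fingers; the grasp point (between the pads) lies 19 mm behind it; z points along the fingers, x is the direction in which the jaws open and shut, and the axes are right-handed (so a half turn about z gives the same grasp; the last joint's range is limited). The gripper opens to 88 mm and grips with 3 to 60 N. Pads are 18 mm wide; open, the fingers measure 123 mm over their backs; the gripper's body (75 mm by 187 mm) begins 45 mm behind the grasp point.
Start: joints at [-1.211, 0.536, -0.004, 1.538, 0.003, 1.067, -0.071], TCP at [268.476, 591.955, 238.716] pointing down, gripper open.
Joint ranges: [-2.7, 2.7], [-0.37, 2.16], [-1.27, 1.26], [0.24, 2.4], [-1.31, 4.45], [0.19, 1.91], [-2.76, 2.76]. Speed limits (rad/s): [2.39, 2.39, 3.14, 3.14, 3.14, 3.14, 3.14].

### API

Orientations are given as a unit quaternion [x, y, z, w].
In Python, from plant import ctrl gives the robot as it stands. The module is installed in compiled form; this text tells all that it offers.
- The arm moves only by the shell command python3 -m handwheel 'ROWS' [OPENING] [FORCE]. ROWS is JSON, a list of rows, each a list of 4 numbers: the shift along the tool's x, y, z in m, then the turn about the tool's z in rad. In form: [[x, y, z, turn], ...]. A call has exactly 8 rows; each row is the pose to reach, as a shift and turn from the pose commanded when the call began, along the tool's axes at that moment; what a row does not reach only later rows make up. A row lasts 1/10 s, in which the tool goes at most 50 mm and 8.59 degrees, less where a joint would pass 70% of its speed; a pose out of reach is approached as far as the arm can. A call with a gripper value outside its range is refused whole. OPENING is the finger opening in m, from 0 to 0.0881, set as the call begins (- or left out, the last holds). The fingers move at their own pace and stop on an object; FORCE is the grip in N (left out, the last holds). Time passes only in rows, so rows that repeat a pose let the fingers close, or fill a call up. It gives the time, the measured TCP pose, the force and the opening at its end, in the units of the state.
- ctrl.observe(): the state, without advancing time (a new reading comes with each control period).
- ctrl.snapshot(name): name is "scene" or "top" or "wrist"; returns a dict with "img" (420x560x3 uint8, red, green, blue), "z_map" (420x560 float32, mm along the optical axis (not along the pixel's ray), 0 where there is no reading), "vfov" (degrees; the focal length in pixels is half the picture's height over the tangent of half this angle, whatever the lens; pixels are square), "cx", "cy" (the principal point, pixels), "R" (3x3) and "t" (3): a world point X has camera coordinates R X + t; the wrist camera has in their place "T_tool_cam" (4x4, takes a point from camera to tool coordinates, whose origin is the TCP and whose axes are the tool frame's). Camera axes: x right, y down, z forward; pixel columns grow to the right and rows downward; lengths in mm; the calibration is good to about 2 mm. The wrist camera is an equidistant fisheye: a pixel r from the principal point sees the ray r / f radians off the axis. A picture is of the moment at which its call begins: read the wrist's pose just before it.
- ctrl.hand_in(): hands the job in, once; it reports no verdict.
The state is a dict: "time": time; "joint_positions": joint angles; "qd": joint speeds; "tau": joint torques, N m; "eef_pos": TCP position; "ee_rot": TCP orientation; "wrist_force": force on the tool from outside, world axes, zero at the start; "ft_torque": the same for the moment, N m; "gripper_width": finger opening in mm.
Only numpy, scipy, OpenCV 4.12 (cv2) and the standard library are available. Lean on these libraries where they do the work, as an engineer would, in place of code of your own. Each camera call takes 0.05 s, during which the arm holds its last target.

### The job

The belt is already off this little slide-tray conveyor and its tail roller needs washing. Flip the U-shaped cam lever all the way over, from the tail end back onto the conveyor bed, press the roller down out of its open-bottomed slots into the steel tray underneath, then slide the tray out along the bench, with the roller lying in it, until the whole roller is well clear of the end of the conveyor. Leave the lever open and the other things on the bench where they are.

Things in the scene. Friction and masses are not known exactly. Their poses are not given: they have to be found in the camera images.
- conveyor: Low aluminium bench conveyor, fixed, about 166 mm wide (its x) by 410 long (its y); bare steel bed 99 above the bench. Origin: on the bench under the middle of the seated tail roller. x runs along the roller, away from the robot's side; +y to the drive end with the motor; the tail end faces -y; z up. Tail plates 8 thick at x = +-75 to +-83, y = -28 to 70, z = 42 to 105.
- slot_near (a point): Middle of the open bottom mouth of the upright slot in the tail plate at conveyor x = -79, y = 0, z = 42 (mm). 12 wide, closed above the axle, open below; the seated axle is at z = 75. A sprung black shoe grips the axle, so with the lever open the roller still stays up; pushing it down takes 5 to 13 N in all, and pushed near one end only, that end goes first.
- slot_far (a point): The same for the slot at conveyor x = +79. Once the axle is below about z = 40 mm the shoes let go and the roller falls the last 10 mm or so into the tray.
- bail (a joint): Cam lever angle, rad: 0 closed (hooked cam feet under both axle ends hold the roller up), 2.356 fully open on its stop. U-shaped: two steel arms outside the tail plates, at x = +-85 to +-92 mm, joined by a cross bar. Closed, the arms rise 35 degrees above level towards conveyor -y; it swings up and over to +y, and open it lies 10 degrees above level over the bed.
- bail_hinge (a point): On the lever's hinge axis, midway between the plates: conveyor x = 0, y = 0, z = 93 mm; the axis runs along conveyor x. Stiff hinge: the lever stays where it is left and takes about 4 to 11 N at the bar to move.
- bail_grip (a point): Middle of the lever's round black cross bar, on its centre line; bar 14 mm thick, 160 long along conveyor x, 95 from the hinge axis. Open, its centre is 110 above the bench.
- roller: Plain steel tail roller, loose, about 0.45 kg: tube 50 mm in diameter, 140 long, with square axle stubs 12 x 12 reaching 96 each side of the middle. Origin: its middle; its x is its axis. Seated, its top is 100 above the bench; lying in the tray its middle is at 29, its axle then passing 7 below the tail plates.
- tray: Open stainless tray, loose, 0.55 kg, 226 (x) by 150 (y) by 28 mm high, walls and floor 4. Origin: under its middle. Its -y front carries the handle and points out from the conveyor's tail, nearly along conveyor -y. Two rubber ribs 4 high run along x, inner faces at y = 13 and 47; the roller comes to lie between them, at about y = 30.
- tray_handle (a point): Middle of the tray's loop handle: a level bar 12 mm thick, 110 long along tray x, its centre 20 above the bench at tray y = -117. Clear gap of 36 between bar and tray wall.
- slide_box: Grey and white plastic slide box, 94 x 180 x 35 mm, loose; leave it alone. Origin: under its middle.
- cleaner: White plastic bottle, 64 in diameter, 170 mm high, loose; leave it alone. Origin: under its middle.
- slide_carrier: Flat aluminium carrier with three glass slides, 112 x 86 x 7 mm, loose; leave it alone. Origin: under its middle.
Mind the look-alikes: they are no part of the job. What is shaped like the roller but orange or purple is not meant.

How it is judged (in metres and radians):
On the way, in this order (a step that is already met when the one before it is completed fails the run):
1. the cam lever is flipped over onto the bed (value of joint bail above 2.05 rad), for 0.2 s.
2. the roller is down out of both slots, lying in the tray under the conveyor's tail (z of roller in the frame of tray below 0.036 m and angle between roller's own x axis and vertical between 1.5 and 1.64 rad and y of roller in the frame of conveyor above -0.05 m), for 0.2 s.
At the end, for the whole second after the job is handed in: Lever open (above 2.05 rad); roller lying on the floor of the tray, within its walls (middle 20 to 36 mm above the tray's underside); roller's middle more than 60 mm out from its slots, so 7 mm or more of clear air past the tail; tray level on the bench; roller and tray at rest (value of joint bail above 2.05 rad and y of roller in the frame of conveyor below -0.06 m and z of roller in the frame of tray between 0.02 and 0.036 m and y of roller in the frame of tray between -0.055 and 0.055 m and x of roller in the frame of tray between -0.03 and 0.03 m and height (world z) of tray below 0.006 m and angle between tray's own z axis and vertical below 0.06 rad and linear speed of each of roller, tray below 0.02 m/s); the robot touches nothing.
It fails at once if the slide box, the bottle or the slide carrier is moved more than 20 mm (distance of any of slide_box, cleaner, slide_carrier from where it was at the start of the episode above 0.02 m).
It fails at once if the tray is lifted or tipped instead of slid (height (world z) of tray above 0.02 m or angle between tray's own z axis and vertical above 0.15 rad).
It also fails if it takes over 67 s, if anything falls off the work surface, if the arm or the gripper's body presses on something with over 40 N, if the wrist force passes 120 N, or if a joint passes its speed limit or range.

## Working session

There is one attempt and no reset: what is moved stays moved. The work goes in short steps, Python scripts to look and compute and a shell command to move; the robot and the scene stay as the last step left them, time stands still between calls to the robot, and variables do not carry over. Pictures are saved under pics/ and viewed, and the job is handed in when it is done.

```bash
mkdir -p pics
cat > h.py <<'E'
import numpy as np, cv2
from plant import ctrl
from scipy.spatial.transform import Rotation as Rn
def f(s): return s["img"].shape[0]/2/np.tan(np.radians(s["vfov"]/2))
def save(s,n,crop=None,k=1):
    im=s["img"][:,:,::-1]
    if crop: a,b,c,d=crop; im=im[b:d,a:c]
    if k!=1: im=cv2.resize(im,None,fx=k,fy=k,interpolation=cv2.INTER_CUBIC)
    cv2.imwrite("pics/"+n+".png",im)
def world(s,u,v,z=None):
    # world point from depth (z None) or by intersecting plane z
    R=np.array(s["R"]);t=np.array(s["t"]).ravel()
    d=np.array([(u-s["cx"])/f(s),(v-s["cy"])/f(s),1.0])
    if z is None:
        return R.T@(d*s["z_map"][int(round(v)),int(round(u))]-t)
    c=-R.T@t; r=R.T@d
    return c+r*(z-c[2])/r[2]
E
python3 - <<'E'
from h import *
import pickle
o=ctrl.observe();print(o["time"],o["eef_pos"],o["ee_rot"],Rn.from_quat(o["ee_rot"]).as_matrix().round(3),o["wrist_force"])
for n in("scene","top"):
    s=ctrl.snapshot(n);save(s,n+"0");pickle.dump(s,open(n+"0.pkl","wb"));print(n,s["vfov"],s["cx"],s["cy"])
E
```

```text
0.0 [268.23931272 591.390851   237.85549974] [ 8.40532551e-01  5.41760332e-01 -7.03101034e-04  5.29126432e-04] [[ 0.413  0.911 -0.001]
 [ 0.911 -0.413 -0.002]
 [-0.002  0.    -1.   ]] [-0.13301869 -0.27625833 -0.04293779]
scene 45.0174791036519 281.9799348365278 215.30514570212026
top 56.17800587726513 282.9957226412119 211.8344946554069
```

View pics/scene0.png

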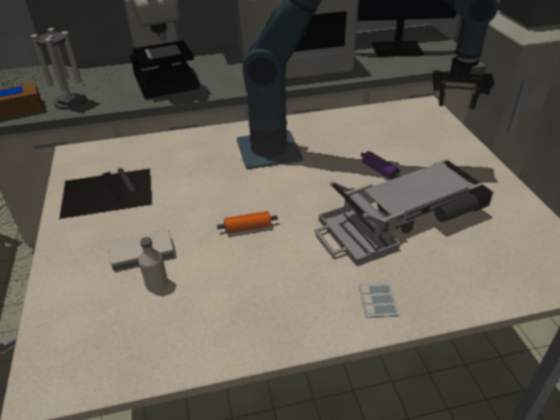

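View pics/top0.png

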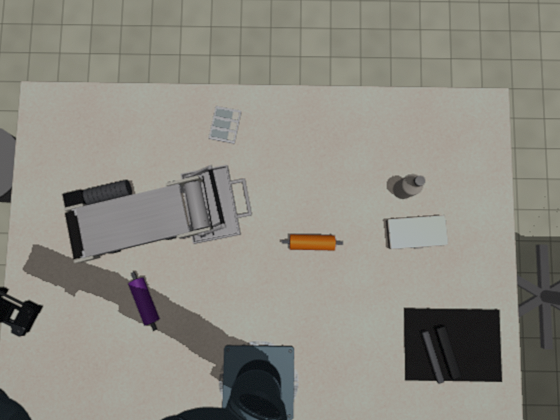

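Run:
```python
from h import *
import pickle
s=pickle.load(open("top0.pkl","rb"));save(s,"topc",(165,155,265,255),6)
s=pickle.load(open("scene0.pkl","rb"));save(s,"scenec",(300,150,500,270),4)
```

```text
(no output)
```

View pics/topc.png

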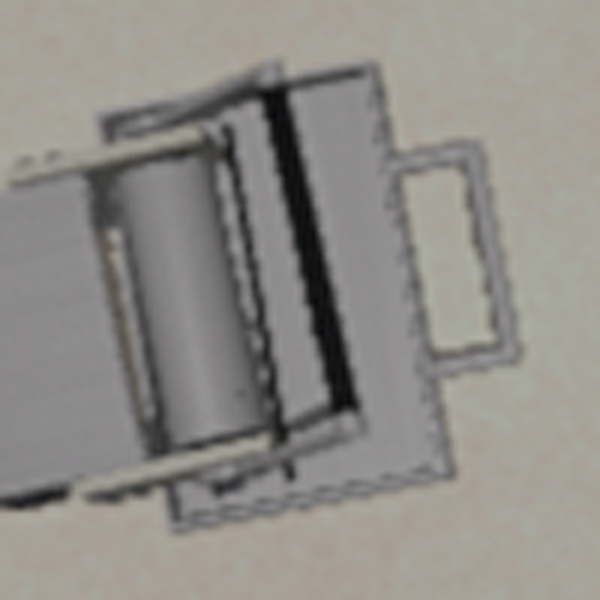

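View pics/scenec.png

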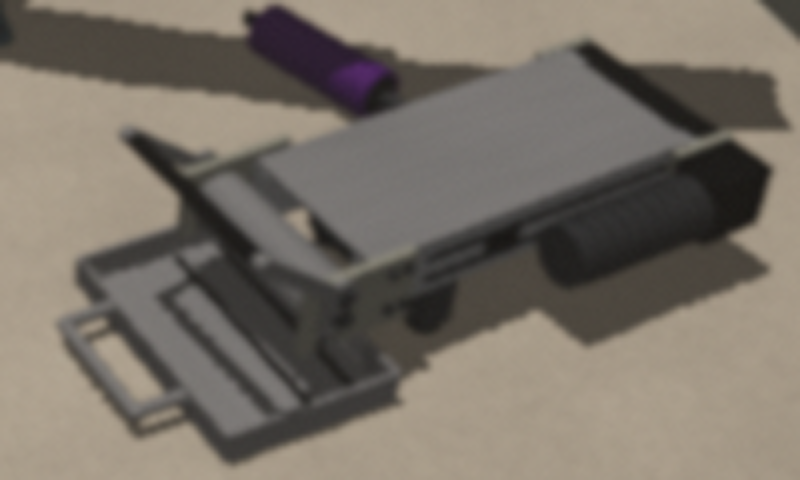

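Run:
```python
from h import *
import pickle
s=pickle.load(open("top0.pkl","rb"))
P=lambda a,b,z:world(s,165+a/6,155+b/6,z)
def w(u,v,z=None):
    p=world(s,u,v,z); return p.round(1)
R=np.array(s["R"]);print("cam",(-R.T@np.array(s["t"]).ravel()).round())
for n,a,b,z in [("bar far",275,90,147.5),("bar near",343,408,147.5),("handle far",478,150,26),("handle near",510,355,26),("roller tl",122,185,95),("tr",208,165,95),("bl",172,440,95),("br",268,425,95),
 ("tray far-right",378,67,28),("tray near-right",450,475,28),("tray near-left",175,530,28)]:
    p=P(a,b,z); q=P(a,b,None); print(n,p.round(1),"depth",q.round(1))
# conveyor: bed points by depth
d=s["z_map"]
K=f(s);v,u=np.mgrid[150:280,55:260]
Z=d[150:280,55:260]
c=np.stack([(u-s["cx"])/K*Z,(v-s["cy"])/K*Z,Z],-1)
X=(c-np.array(s["t"]).ravel())@R
bed=(abs(X[...,2]-99)<5)&(Z>0)
pts=X[bed][:,:2].astype(np.float32)
print(len(pts),cv2.minAreaRect(pts), np.median(X[bed][:,2]))
B=(X[...,2]>135)&(X[...,2]<165)
print(X[B].mean(0),cv2.minAreaRect(X[B][:,:2].astype(np.float32)))
import numpy.linalg as L
for m in(bed,B):
  q=X[m][:,:2];q=q-q.mean(0);w_,V=L.eigh(q.T@q);print(V[:,1],np.degrees(np.arctan2(V[1,1],V[0,1])))
cv2.imwrite("pics/m.png",np.kron(np.uint8(bed)*120+np.uint8(B)*250,np.ones((3,3),np.uint8)))
```

```text
cam [ 404.  -70. 1256.]
bar far [629.1 139.7 147.5] depth [627.3 138.  156.4]
bar near [477.6 102.8 147.5] depth [476.7 100.7 161.6]
handle far [623.2  54.5  26. ] depth [628.3  57.4  -2.6]
handle near [514.8  35.2  26. ] depth [515.2  35.6  21.1]
roller tl [590.7 224.2  95. ] depth [590.9 224.6  93.4]
tr [601.4 181.8  95. ] depth [616.6 201.1   5.6]
bl [464.2 194.7  95. ] depth [464.4 195.6  91.3]
br [472.2 147.7  95. ] depth [477.5 164.4   5.8]
tray far-right [666.5 108.2  28. ] depth [673.6 113.   -5.1]
tray near-right [451.5  64.8  28. ] depth [452.7  68.   -1.6]
tray near-left [421.  206.7  28. ] depth [421.3 211.2   8.2]
6703 ((508.4690856933594, 369.1316833496094), (212.0557098388672, 411.8266296386719), 12.903640747070312) 98.8444876313404
[552.83652011 124.12509888 156.13967089] ((551.1356201171875, 134.9867706298828), (183.98057556152344, 40.7203369140625), 14.232133865356445)
[-0.18317371  0.98308056] 100.55467401842303
[-0.96804458 -0.25077817] -165.47643493840732
```

View pics/m.png

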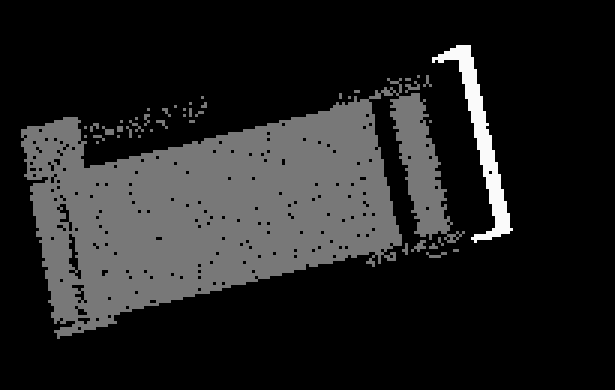

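Run:
```python
from h import *
import pickle
s=pickle.load(open("top0.pkl","rb"));R=np.array(s["R"])
d=s["z_map"];K=f(s);v,u=np.mgrid[150:280,55:260];Z=d[150:280,55:260]
c=np.stack([(u-s["cx"])/K*Z,(v-s["cy"])/K*Z,Z],-1)
X=(c-np.array(s["t"]).ravel())@R
m=(X[...,2]>85)&(X[...,2]<106)&(u-55>392/3)&(u-55<450/3)&(v-150>95/3)&(v-150<235/3)
p=X[m];lab=cv2.minAreaRect(p[:,:2].astype(np.float32));print("roller",lab)
# bed
m=(abs(X[...,2]-99)<4)&(u-55>90/3)&(u-55<400/3);p=X[m]
for th in np.arange(11,16,.5):
    a=np.radians(th);ex=np.array([np.cos(a),np.sin(a)]);q=p[:,:2]@ex
    h,_=np.histogram(q,bins=np.arange(q.min(),q.max()+2,2));print(th,np.abs(np.diff(h)).max(),np.percentile(q,[2,98]).round(1))
B=(X[...,2]>140)&(X[...,2]<165);p=X[B]
a=np.radians(13.5);ex=np.array([np.cos(a),np.sin(a)]);ey=np.array([-ex[1],ex[0]])
q=p[:,:2]@ex;sel=(q>np.median(q)-60)&(q<np.median(q)+60);pp=p[sel]
A=np.polyfit(pp[:,0],pp[:,1],1);print("bar slope deg",np.degrees(np.arctan(A[0])),pp.mean(0),np.median(pp[:,2]),"ends",np.percentile(q,[1,99]),"v",np.percentile(pp[:,:2]@ey,[5,50,95]))
```

```text
roller ((533.5631103515625, 194.75381469726562), (140.75534057617188, 54.423797607421875), 3.7113704681396484)
11.0 18 [477. 629.]
11.5 20 [479.7 630.8]
12.0 19 [482.4 632.1]
12.5 16 [485.2 633.5]
13.0 23 [487.9 635.1]
13.5 25 [490.4 636.5]
14.0 40 [492.7 638.2]
14.5 44 [494.7 640.3]
15.0 47 [496.9 642.3]
15.5 37 [498.9 644.1]
bar slope deg 14.22732127773717 [552.12243898 121.47027743 157.91941476] 158.02735245700285 ends [475.87904239 657.38565986] v [-16.53110148 -11.12478748  -4.14325215]
```

Candidates seen in the top view: the steel roller between the tail plates (198,206), the orange look-alike (312,242) and the purple look-alike (144,300). The steel one in the conveyor is the target, and the crop confirms it. The black lever bar runs from (211,170) to (222,223), and the tray handle is at about (247,197).

```bash
cat >> h.py <<'E'
C0=np.array([534,196.0]); TH=np.radians(14)
def cw(x,y,z):
    ex=np.array([np.cos(TH),np.sin(TH)]);ey=np.array([-ex[1],ex[0]])
    return np.r_[C0+x*ex+y*ey,z]
def go(p,ang=None):
    "row (m,rad) to bring TCP to world p with tool x at heading ang deg (mod 180)"
    o=ctrl.observe();M=Rn.from_quat(o["ee_rot"]).as_matrix()
    d=M.T@(np.array(p)-o["eef_pos"])/1000
    t=0
    a=np.degrees(np.arctan2(M[1,0],M[0,0]))
    if ang is not None:
        t=-((ang-a+90)%180-90)
    print("t",round(o["time"],2),"pos",np.round(o["eef_pos"],1),"head",round(a,1),"F",np.round(o["wrist_force"],1),"w",round(float(o["gripper_width"]),1),"row",d.round(4),round(np.radians(t),3))
E
python3 -c "
from h import *
go([552.5,121.4,220],104)"
```

```text
t 0.1 pos [268.3 591.5 237.9] head 65.6 F [-0.3  0.1 -0.2] w 88.2 row [-0.3107  0.453   0.0185] -0.67
```

```bash
python3 -m handwheel '[[-0.31,0.453,0,-0.67],[-0.31,0.453,0,-0.67],[-0.31,0.453,0,-0.67],[-0.31,0.453,0,-0.67],[-0.31,0.453,0,-0.67],[-0.31,0.453,0,-0.67],[-0.31,0.453,0,-0.67],[-0.31,0.453,0,-0.67]]' 0.05; python3 -c "
from h import *
go([552.5,121.4,220],104)"
```

```text
time: 0.9
eef_pos: [476.0, 248.6, 238.6]
ee_rot: [0.616, 0.788, -0.0, -0.0]
wrist_force: [-0.0, 0.6, -0.1]
gripper_width: 50.2
t 0.9 pos [476.  248.6 238.6] head 104.0 F [-0.   0.6 -0.1] w 50.2 row [-0.1419  0.0435  0.0186] -0.0
```

```bash
python3 -m handwheel '[[-0.142,0.0435,0.015,0],[-0.142,0.0435,0.015,0],[-0.142,0.0435,0.015,0],[-0.142,0.0435,0.015,0],[-0.142,0.0435,0.015,0],[-0.142,0.0435,0.015,0],[-0.142,0.0435,0.015,0],[-0.142,0.0435,0.015,0]]'
python3 - <<'E'
from h import *
import pickle
go([552.5,121.4,139.5],104)
s=ctrl.snapshot("wrist");save(s,"w1");pickle.dump((ctrl.observe(),s),open("w1.pkl","wb"));print(np.array(s["T_tool_cam"]).round(3),s["vfov"],s["cx"],s["cy"])
E
```

```text
time: 1.7
eef_pos: [551.4, 124.8, 223.8]
ee_rot: [0.615, 0.789, 0.0, -0.0]
wrist_force: [1.1, 0.4, -0.0]
gripper_width: 49.8
t 1.7 pos [551.4 124.8 223.8] head 104.1 F [ 1.1  0.4 -0. ] w 49.8 row [-0.0036  0.0002  0.0843] 0.002
[[ 1.00000e+00  1.00000e-03  0.00000e+00  1.18200e+00]
 [-1.00000e-03  9.63000e-01  2.70000e-01 -7.04960e+01]
 [-0.00000e+00 -2.70000e-01  9.63000e-01 -1.45718e+02]
 [ 0.00000e+00  0.00000e+00  0.00000e+00  1.00000e+00]] 65.70646984690485 275.5739299193574 212.02233672007463
```

View pics/w1.png

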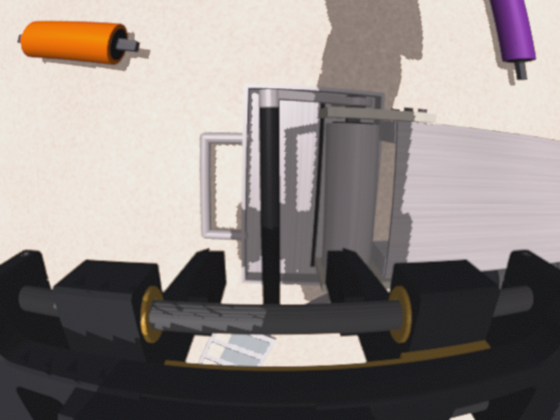

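```bash
cat >> h.py <<'E'
def wrist_world(o,s,u,v,z):
    K=f(s);du,dv=u-s["cx"],v-s["cy"];r=np.hypot(du,dv);a=r/K
    d=np.array([du/r*np.sin(a),dv/r*np.sin(a),np.cos(a)])
    T=np.array(s["T_tool_cam"]);M=Rn.from_quat(o["ee_rot"]).as_matrix();p0=np.array(o["eef_pos"])
    c=p0+M@T[:3,3];r_=M@T[:3,:3]@d
    return c+r_*(z-c[2])/r_[2]
E
python3 - <<'E'
from h import *
import pickle
o,s=pickle.load(open("w1.pkl","rb"))
save(s,"w1c",(190,70,440,300),3)
for u,v,z in[(269,120,147.5),(270,200,147.5),(271,290,147.5),(206,140,20),(206,232,20)]:
    print(u,v,wrist_world(o,s,u,v,z).round(1))
E
```

```text
269 120 [481.9 103.7 147.5]
270 200 [535.8 117.8 147.5]
271 290 [605.2 135.8 147.5]
206 140 [517.9  39.6  20. ]
206 232 [620.9  60.5  20. ]
```

View pics/w1c.png

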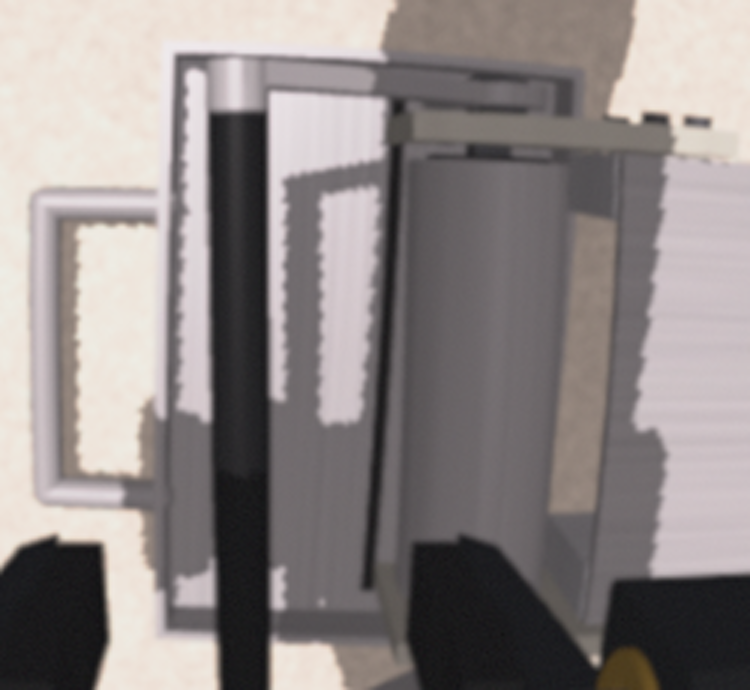

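The bar is at column ~270, midway between the fingers, and its line agrees with the top camera to 1–2 mm. I'll descend and grip it.

```bash
python3 -m handwheel '[[-0.003,0,0.02,0],[-0.003,0,0.04,0],[-0.003,0,0.06,0],[-0.003,0,0.075,0],[-0.003,0,0.085,0],[-0.003,0,0.085,0],[-0.003,0,0.085,0],[-0.003,0,0.085,0]]'; python3 -c "
from h import *
go([552.3,122,138],104.2)"
python3 -m handwheel '[[0,0,0,0],[0,0,0,0],[0,0,0,0],[0,0,0,0],[0,0,0,0],[0,0,0,0],[0,0,0,0],[0,0,0,0]]' 0 20; python3 -c "
from h import *
go([552.3,122,138],104.2)
for a in [145,125,105,85,65,45,35]:
    a=np.radians(a); print(round(95*np.cos(a)+77.8,1),round(95*np.sin(a)-54.5,1))"
```

```text
time: 2.55
eef_pos: [553.3, 120.7, 139.6]
ee_rot: [0.616, 0.788, 0.001, 0.0]
wrist_force: [0.2, 0.5, 0.0]
gripper_width: 50.1
t 2.55 pos [553.3 120.7 139.6] head 104.0 F [0.2 0.5 0. ] w 50.1 row [ 0.0015 -0.0007  0.0016] -0.004
time: 3.35
eef_pos: [552.6, 120.8, 138.7]
ee_rot: [0.616, 0.788, 0.0, -0.0]
wrist_force: [-0.8, 2.3, -1.3]
gripper_width: 12.9
t 3.35 pos [552.6 120.8 138.7] head 104.0 F [-0.8  2.3 -1.3] w 12.9 row [0.0012 0.     0.0007] -0.003
-0.0 -0.0
23.3 23.3
53.2 37.3
86.1 40.1
117.9 31.6
145.0 12.7
155.6 -0.0
```

```bash
python3 -m handwheel '[[0.007,0,-0.009,0],[0.0155,0,-0.017,0],[0.0245,0,-0.0245,0],[0.0345,0,-0.030,0],[0.0455,0,-0.035,0],[0.0565,0,-0.038,0],[0.068,0,-0.040,0],[0.068,0,-0.040,0]]'; python3 -c "
from h import *
go([552.3,122,138],104.2)"
```

```text
time: 4.15
eef_pos: [535.5, 187.6, 180.0]
ee_rot: [0.615, 0.788, -0.0, -0.0]
wrist_force: [-4.9, -0.9, 6.6]
gripper_width: 12.9
t 4.15 pos [535.5 187.6 180. ] head 104.1 F [-4.9 -0.9  6.6] w 12.9 row [-0.0678  0.0004  0.042 ] -0.002
```

```bash
python3 -m handwheel '[[0.013,0,-0.0005,0],[0.0265,0,0.001,0],[0.0395,0,0.004,0],[0.0515,0,0.009,0],[0.063,0,0.0155,0],[0.0735,0,0.024,0],[0.0825,0,0.0335,0],[0.0905,0,0.044,0]]'; python3 -c "
from h import *
go([552.3,122,138],104.2)"
```

```text
time: 4.95
eef_pos: [514.8, 274.6, 134.2]
ee_rot: [0.616, 0.788, 0.0, 0.0]
wrist_force: [1.5, -6.1, 2.1]
gripper_width: 13.1
t 4.95 pos [514.8 274.6 134.2] head 104.0 F [ 1.5 -6.1  2.1] w 13.1 row [-0.1571 -0.0005 -0.0038] -0.004
```

```bash
python3 -m handwheel '[[0.0025,0,0.0045,0],[0.005,0,0.009,0],[0.007,0,0.0135,0],[0.0085,0,0.018,0],[0.0105,0,0.0235,0],[0.0115,0,0.028,0],[0.0115,0,0.028,0],[0.0115,0,0.028,0]]'; python3 -c "
from h import *
go([552.3,122,138],104.2)"
```

```text
time: 5.75
eef_pos: [512.7, 284.3, 106.8]
ee_rot: [0.616, 0.788, 0.0, 0.001]
wrist_force: [2.2, -6.4, 7.2]
gripper_width: 13.5
t 5.75 pos [512.7 284.3 106.8] head 103.9 F [ 2.2 -6.4  7.2] w 13.5 row [-0.1671 -0.0005 -0.031 ] -0.005
```

Release, rise, then look.

```bash
python3 -m handwheel '[[0,0,0,0],[0,0,0,0],[0,0,0,0],[0,0,-0.02,0],[0,0,-0.05,0],[0,0,-0.09,0],[0,0,-0.12,0],[0,0,-0.12,0]]' 0.05
python3 - <<'E'
from h import *
import pickle
go(cw(0,0,130),14)
s=ctrl.snapshot("scene");save(s,"s2",(300,130,500,270),4)
o=ctrl.observe();s=ctrl.snapshot("wrist");save(s,"w2");pickle.dump((o,s),open("w2.pkl","wb"))
E
```

```text
time: 6.55
eef_pos: [513.4, 287.6, 231.0]
ee_rot: [0.615, 0.788, 0.004, 0.001]
wrist_force: [0.4, 0.0, 0.5]
gripper_width: 50.1
t 6.55 pos [513.4 287.6 231. ] head 104.0 F [0.4 0.  0.5] w 50.1 row [-0.0942 -0.003   0.1006] -1.57
```

View pics/s2.png

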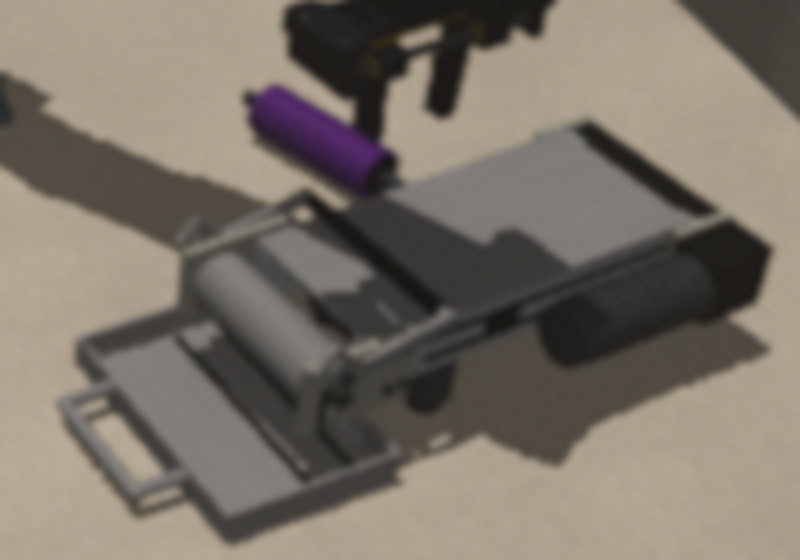

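View pics/w2.png

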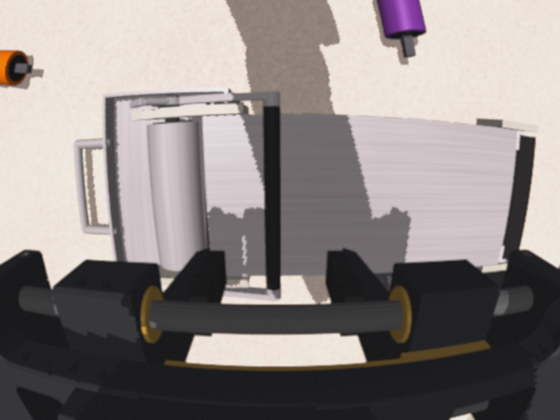

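Run:
```python
from h import *
import pickle
o,s=pickle.load(open("w2.pkl","rb"))
save(s,"w2c",(90,80,310,310),3)
ex=cw(1,0,0)-cw(0,0,0);ey=cw(0,1,0)-cw(0,0,0);O=cw(0,0,0)
for u,v,z in[(272,130,110),(272,270,110),(152,200,78),(203,200,78),(176,200,100),(152,260,78),(202,260,78),(177,125,100),(180,270,100),(150,125,78),(200,125,78)]:
    p=wrist_world(o,s,u,v,z); print(u,v,((p-O)@ex).round(1),((p-O)@ey).round(1))
```

```text
272 130 -63.5 92.0
272 270 59.2 91.9
152 200 1.9 -26.4
203 200 2.3 26.0
176 200 -3.2 5.9
152 260 66.5 -34.3
202 260 64.7 20.7
177 125 -69.6 10.4
180 270 65.9 3.2
150 125 -71.2 -23.6
200 125 -68.6 25.8
```

View pics/w2c.png

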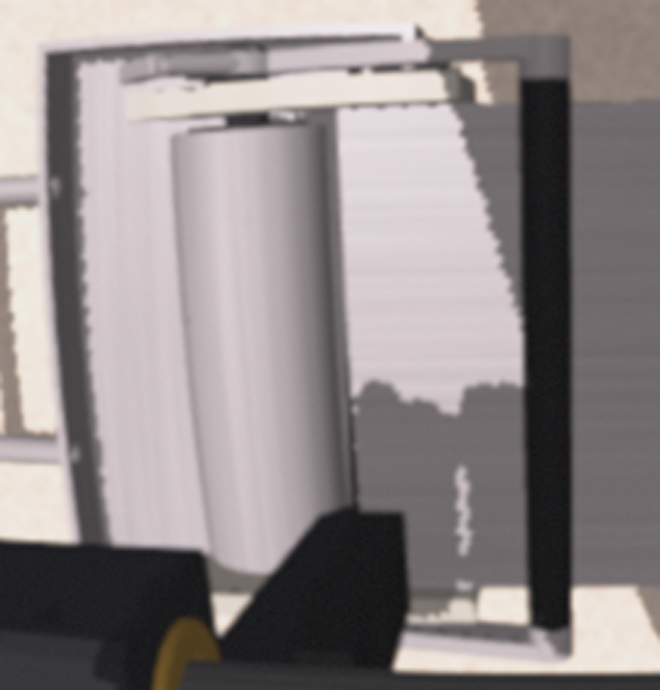

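```bash
python3 -m handwheel '[[-0.002,0,0.03,0],[-0.002,0,0.06,0],[-0.002,0,0.09,0],[-0.002,0,0.1,0],[-0.002,0,0.105,0],[-0.002,0,0.110,0],[-0.002,0,0.114,0],[-0.002,0,0.114,0]]' 0; python3 -c "
from h import *
go(cw(0,0,170),14)"
```

```text
time: 7.45
eef_pos: [512.8, 284.4, 116.4]
ee_rot: [0.616, 0.788, 0.001, 0.0]
wrist_force: [-8.2, -4.2, 21.2]
gripper_width: 0.3
t 7.45 pos [512.8 284.4 116.4] head 104.0 F [-8.2 -4.2 21.2] w 0.3 row [-0.0908 -0.0007 -0.0537] 1.571
```

```bash
python3 -c "
from h import *
print(ctrl.observe()['joint_positions'])"
python3 -m handwheel '[[0,0,-0.04,0],[0,0,-0.08,0],[-0.04,0,-0.08,0],[-0.091,0,-0.08,0],[-0.091,0,-0.08,0],[-0.091,0,-0.08,0],[-0.091,0,-0.08,0],[-0.091,0,-0.08,0]]' 0.06;  python3 -c "
from h import *
go(cw(0,0,170),14)"
```

```text
[-0.57164286  0.58422506 -0.01501492  1.80147636  0.01150455  0.75366433
  1.2224019 ]
time: 8.25
eef_pos: [533.7, 196.9, 192.9]
ee_rot: [0.615, 0.789, 0.0, -0.0]
wrist_force: [0.0, 0.0, -0.0]
gripper_width: 59.6
t 8.25 pos [533.7 196.9 192.9] head 104.1 F [ 0.  0. -0.] w 59.6 row [-0.0009  0.0001  0.0229] -1.569
```

```bash
python3 -m handwheel '[[-0.001,0,0,0.15],[-0.001,0,0,0.3],[-0.001,0,0,0.45],[-0.001,0,0,0.6],[-0.001,0,0,0.75],[-0.001,0,0,0.9],[-0.001,0,0,1.05],[-0.001,0,0,1.19]]';  python3 -c "
from h import *
go(cw(0,0,110),14)"
```

```text
time: 9.05
eef_pos: [533.9, 195.7, 192.7]
ee_rot: [0.952, 0.306, -0.0, -0.0]
wrist_force: [0.4, -1.0, -0.5]
gripper_width: 60.3
t 9.05 pos [533.9 195.7 192.7] head 35.6 F [ 0.4 -1.  -0.5] w 60.3 row [ 0.0003 -0.0001  0.0827] 0.377
```

```bash
python3 -m handwheel '[[0,0,0,0.15],[0,0,0.01,0.3],[0,0,0.03,0.377],[0,0,0.05,0.377],[0,0,0.07,0.377],[0,0,0.083,0.377],[0,0,0.083,0.377],[0,0,0.083,0.377]]';  python3 - <<'E'
from h import *
go(cw(0,0,100),14)
s=ctrl.snapshot("scene");save(s,"s3",(300,130,500,270),4)
s=ctrl.snapshot("wrist");save(s,"w3")
E
```

```text
time: 9.85
eef_pos: [534.5, 194.7, 110.1]
ee_rot: [0.992, 0.124, 0.0, -0.0]
wrist_force: [-0.2, -0.5, 0.2]
gripper_width: 60.0
t 9.85 pos [534.5 194.7 110.1] head 14.2 F [-0.2 -0.5  0.2] w 60.0 row [-0.0001 -0.0014  0.0101] 0.004
```

View pics/s3.png

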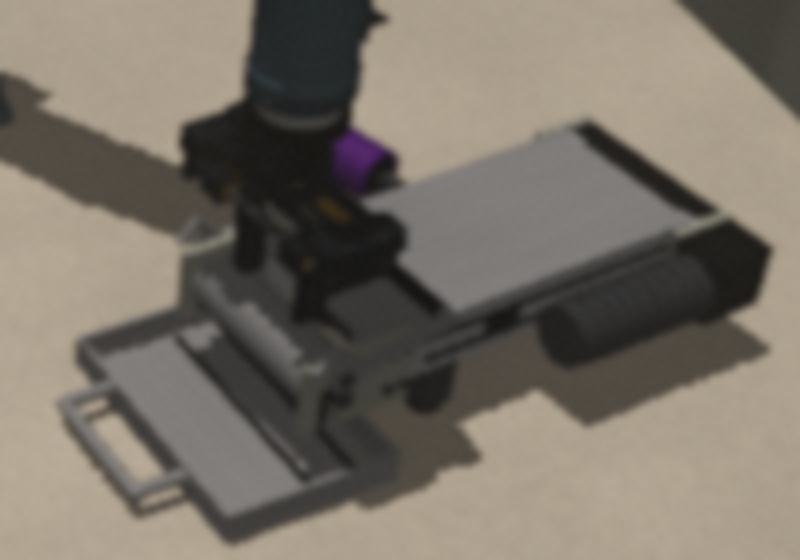

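View pics/w3.png

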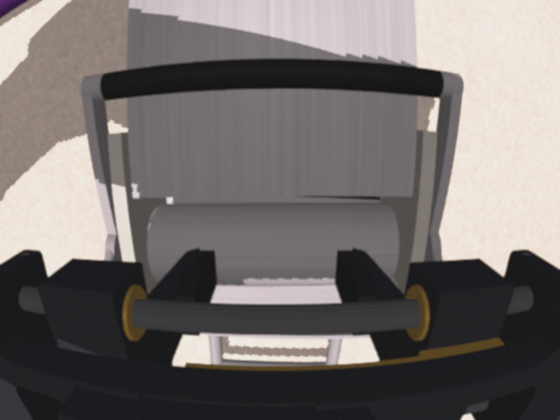

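```bash
python3 -m handwheel '[[0,-0.001,0.006,0],[0,-0.001,0.01,0],[0,-0.001,0.014,0],[0,-0.001,0.018,0],[0,-0.001,0.022,0],[0,-0.001,0.026,0],[0,-0.001,0.03,0],[0,-0.001,0.03,0]]';  python3 - <<'E'
from h import *
go(cw(0,0,62),14)
s=ctrl.snapshot("wrist");save(s,"w4")
E
```

```text
time: 10.75
eef_pos: [535.3, 195.8, 80.3]
ee_rot: [0.992, 0.124, 0.001, -0.0]
wrist_force: [1.8, 1.0, 2.7]
gripper_width: 60.1
t 10.75 pos [535.3 195.8  80.3] head 14.2 F [1.8 1.  2.7] w 60.1 row [-0.0013 -0.0005  0.0183] 0.004
```

View pics/w4.png

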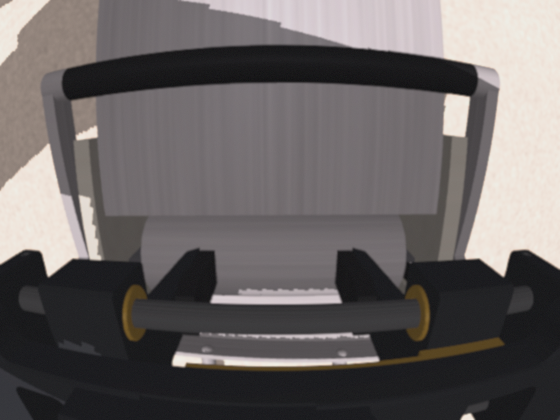

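```bash
python3 -m handwheel '[[-0.001,0,0.004,0],[-0.001,0,0.008,0],[-0.001,0,0.012,0],[-0.001,0,0.015,0],[-0.001,0,0.018,0],[-0.001,0,0.0195,0],[-0.001,0,0.0195,0],[-0.001,0,0.0195,0]]';  python3 - <<'E'
from h import *
go(cw(0,0,62),14)
s=ctrl.snapshot("wrist");save(s,"w5")
s=ctrl.snapshot("scene");save(s,"s5",(300,130,500,270),4)
E
```

```text
time: 11.6
eef_pos: [533.0, 194.8, 60.0]
ee_rot: [0.992, 0.124, -0.0, 0.0]
wrist_force: [1.2, -0.3, -0.6]
gripper_width: 59.5
t 11.6 pos [533.  194.8  60. ] head 14.2 F [ 1.2 -0.3 -0.6] w 59.5 row [ 0.0013 -0.0009 -0.002 ] 0.004
```

View pics/w5.png

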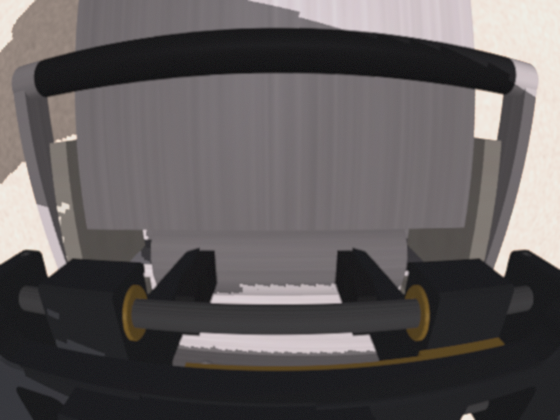

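View pics/s5.png

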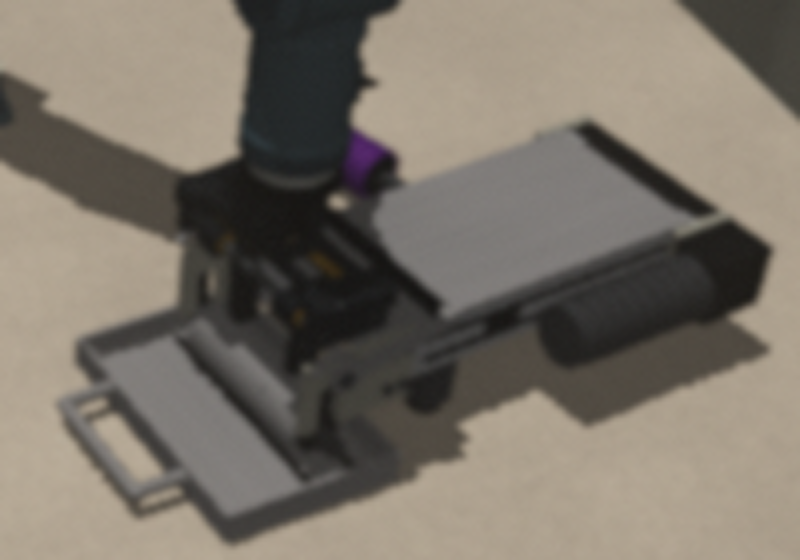

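```bash
python3 -m handwheel '[[0,0,-0.02,0],[0,0,-0.05,0],[0,0,-0.09,0],[0,0.03,-0.13,0],[0,0.07,-0.14,0],[0,0.11,-0.14,0],[0,0.15,-0.14,0],[0,0.15,-0.14,0]]' 0.03;  python3 - <<'E'
from h import *
import pickle
go(cw(0,-155,200),11)
o=ctrl.observe();s=ctrl.snapshot("wrist");save(s,"w6");pickle.dump((o,s),open("w6.pkl","wb"))
s=ctrl.snapshot("scene");save(s,"s6",(300,130,500,270),4)
E
```

```text
time: 12.5
eef_pos: [570.4, 42.2, 200.8]
ee_rot: [0.993, 0.119, 0.0, 0.002]
wrist_force: [-0.9, -0.3, 0.5]
gripper_width: 30.1
t 12.5 pos [570.4  42.2 200.8] head 13.7 F [-0.9 -0.3  0.5] w 30.1 row [ 0.0018 -0.0031  0.0008] 0.047
```

View pics/w6.png

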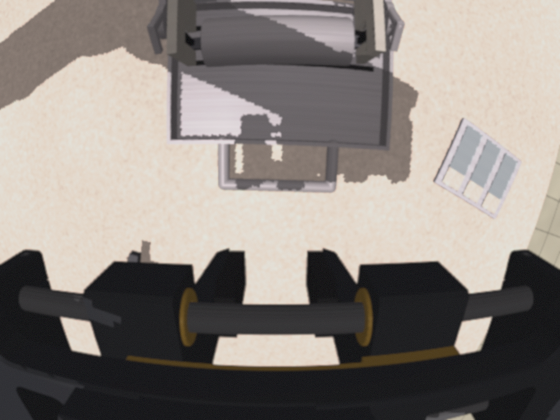

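View pics/s6.png

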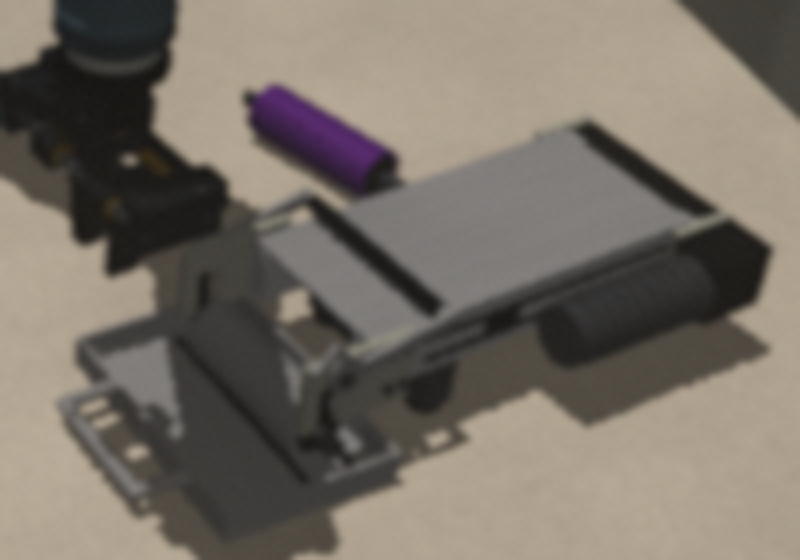

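Run:
```python
from h import *
import pickle
o,s=pickle.load(open("w6.pkl","rb"))
save(s,"w6c",(150,0,410,210),3)
for n,u,v,z in[("hL",223,186,20),("hR",333,189,20),("hmid",278,187.5,20),("wallL",170,140,28),("wallR",388,147,28),("roll L",203,40,29),("roll R",356,40,29)]:
    print(n,wrist_world(o,s,u,v,z).round(1))
```

```text
hL [515.3  35.   20. ]
hR [626.4  59.   20. ]
hmid [570.8  46.7  20. ]
wallL [452.9  70.9  28. ]
wallR [668.4 116.8  28. ]
roll L [463.5 176.2  29. ]
roll R [608.8 212.4  29. ]
```

View pics/w6c.png

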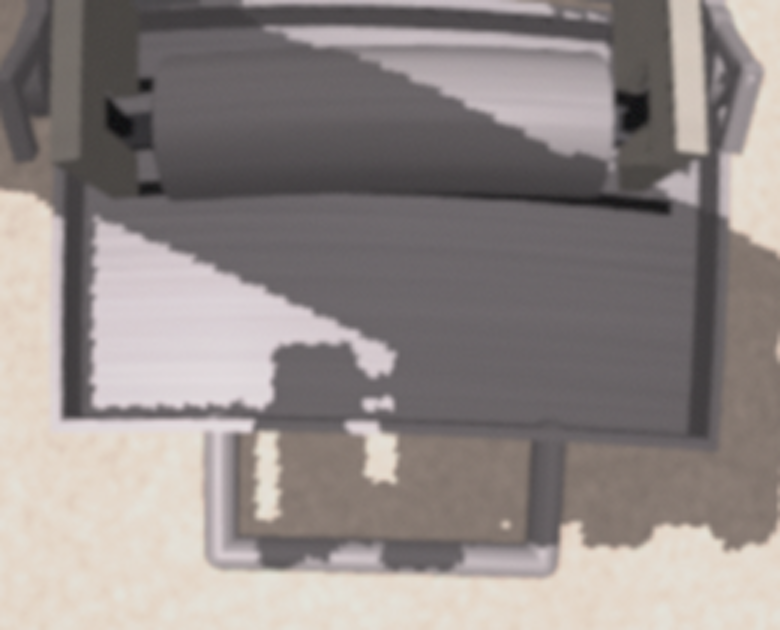

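```bash
python3 -c "
from h import *
go([565.8,70.2,60],12.1)"
```

```text
t 12.6 pos [569.5  48.6 200.1] head 14.1 F [-0.1  1.1  0.4] w 29.9 row [ 0.0017 -0.0218  0.1401] 0.034
```

```bash
python3 -m handwheel '[[0.0015,-0.022,0.02,0.034],[0.0015,-0.022,0.05,0.034],[0.0015,-0.022,0.08,0.034],[0.0015,-0.022,0.11,0.034],[0.0015,-0.022,0.14,0.034],[0.0015,-0.022,0.14,0.034],[0.0015,-0.022,0.14,0.034],[0.0015,-0.022,0.14,0.034]]' 0;  python3 - <<'E'
from h import *
import pickle
go([565.8,70.2,9],12.1)
o=ctrl.observe();s=ctrl.snapshot("wrist");save(s,"w7");pickle.dump((o,s),open("w7.pkl","wb"))
E
```

```text
time: 13.4
eef_pos: [566.9, 72.0, 61.7]
ee_rot: [0.994, 0.107, 0.001, -0.0]
wrist_force: [-0.6, -0.0, 0.2]
gripper_width: 0.6
t 13.4 pos [566.9  72.   61.7] head 12.3 F [-0.6 -0.   0.2] w 0.6 row [-0.0016  0.0015  0.0527] 0.004
```

View pics/w7.png

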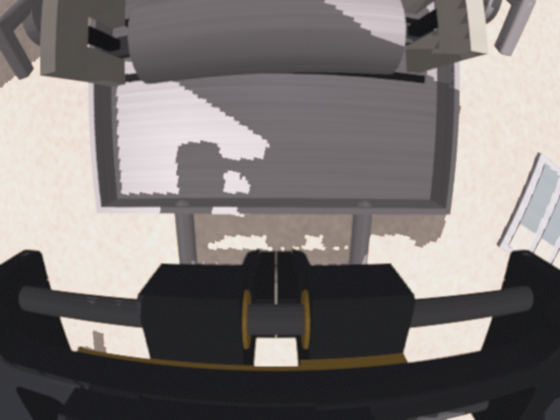

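Run:
```python
from h import *
import pickle
o,s=pickle.load(open("w7.pkl","rb"));M=Rn.from_quat(o["ee_rot"]).as_matrix()
for u,v,z in[(100,208,28),(275,211,28),(450,212,28),(186,240,20),(361,240,20)]:
    p=wrist_world(o,s,u,v,z);print(p.round(1),(M.T@(p-o["eef_pos"])).round(1))
```

```text
[452.5  70.4  28. ] [-112.2  -22.8   33.5]
[561.3  92.1  28. ] [ -1.3 -20.9  33.7]
[670.  115.4  28. ] [109.9 -20.4  34. ]
[510.9  59.4  20. ] [-57.5   0.4  41.6]
[618.7  83.1  20. ] [52.9  0.2 41.8]
```

```bash
python3 -m handwheel '[[-0.0015,0,0.01,0.01],[-0.0015,0,0.02,0.01],[-0.0015,0,0.03,0.01],[-0.0015,0,0.04,0.01],[-0.0015,0,0.047,0.01],[-0.0015,0,0.052,0.01],[-0.0015,0,0.052,0.01],[-0.0015,0,0.052,0.01]]';  python3 - <<'E'
from h import *
go([565.8,70.2,9],12.1)
s=ctrl.snapshot("scene");save(s,"s8",(300,130,500,270),4)
E
```

```text
time: 14.25
eef_pos: [564.6, 70.8, 8.3]
ee_rot: [0.995, 0.102, 0.0, 0.0]
wrist_force: [0.2, 1.5, 0.4]
gripper_width: 0.5
t 14.25 pos [564.6  70.8   8.3] head 11.7 F [0.2 1.5 0.4] w 0.5 row [ 0.001   0.0009 -0.0007] -0.007
```

View pics/s8.png

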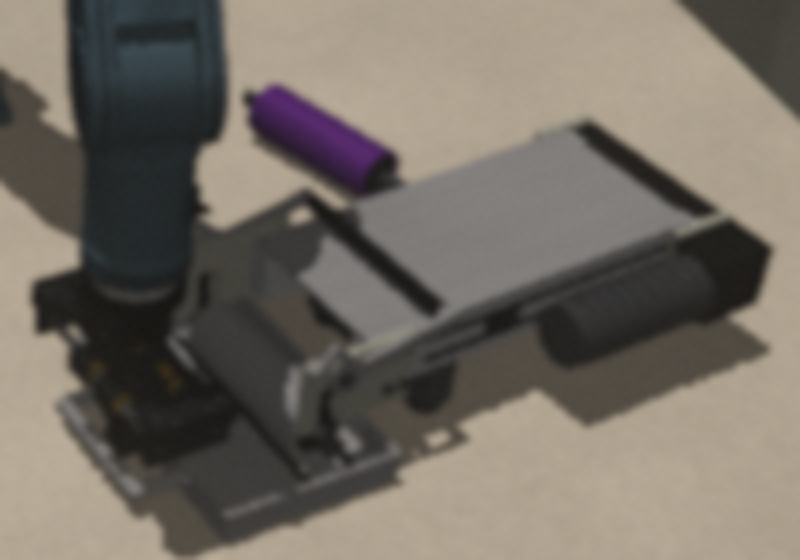

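```bash
python3 -m handwheel '[[0,0.003,0,0],[0,0.006,0,0],[0,0.009,0,0],[0,0.012,0,0],[0,0.016,0,0],[0,0.021,0,0],[0,0.026,0,0],[0,0.031,0,0]]';  python3 - <<'E'
from h import *
go([565.8,70.2,9],12.1)
s=ctrl.snapshot("wrist");save(s,"w9")
E
```

```text
time: 15.1
eef_pos: [570.5, 44.3, 8.5]
ee_rot: [0.995, 0.103, -0.0, -0.002]
wrist_force: [-2.9, 9.2, 4.5]
gripper_width: 0.8
t 15.1 pos [570.5  44.3   8.5] head 11.9 F [-2.9  9.2  4.5] w 0.8 row [ 0.0007 -0.0263 -0.0003] -0.004
```

View pics/w9.png

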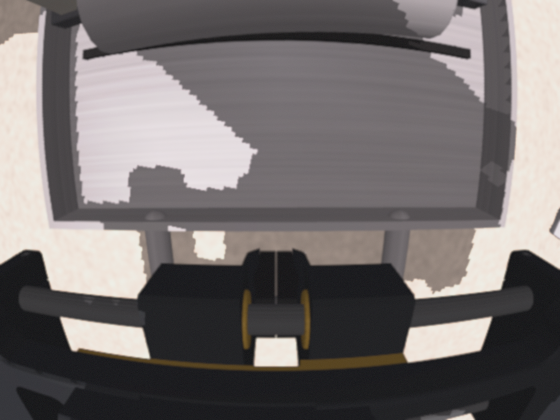

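```bash
python3 -m handwheel '[[0,0.006,0,0],[0,0.012,0,0],[0,0.018,0,0],[0,0.024,0,0],[0,0.030,0,0],[0,0.036,0,0],[0,0.042,0,0],[0,0.048,0,0]]'; python3 -m handwheel '[[0,0.006,0,0],[0,0.012,0,0],[0,0.018,0,0],[0,0.024,0,0],[0,0.030,0,0],[0,0.036,0,0],[0,0.040,0,0],[0,0.042,0,0]]';  python3 - <<'E'
from h import *
go([565.8,70.2,9],12.1)
s=ctrl.snapshot("top");save(s,"t10",(140,130,340,280),4)
E
```

```text
time: 15.95
eef_pos: [580.3, -2.4, 8.5]
ee_rot: [0.995, 0.103, -0.0, -0.003]
wrist_force: [-1.5, 9.6, 4.5]
gripper_width: 0.4
time: 16.75
eef_pos: [588.8, -43.8, 8.5]
ee_rot: [0.995, 0.103, -0.0, -0.002]
wrist_force: [-2.4, 9.8, 5.5]
gripper_width: 0.5
t 16.75 pos [588.8 -43.8   8.5] head 11.8 F [-2.4  9.8  5.5] w 0.5 row [ 8.000e-04 -1.163e-01  1.000e-04] -0.005
```

View pics/t10.png

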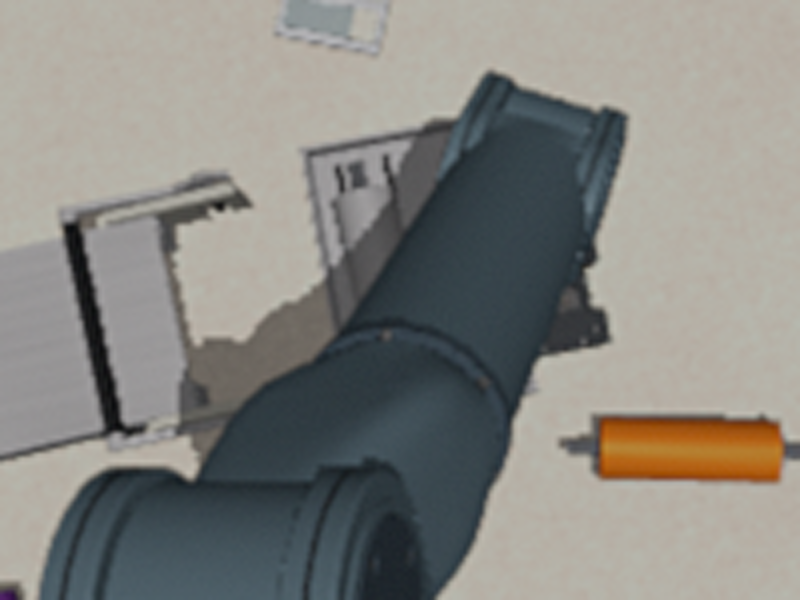

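```bash
python3 -m handwheel '[[0,-0.004,0,0],[0,-0.009,0,0],[0,-0.009,0,0],[0,-0.009,-0.01,0],[0,-0.009,-0.03,0],[0,-0.009,-0.06,0],[0,-0.009,-0.10,0],[0,-0.009,-0.14,0]]'; python3 -m handwheel '[[0,0.05,-0.05,0],[0,0.1,-0.05,0],[0,0.15,-0.05,0],[0,0.2,-0.05,0],[0,0.25,-0.05,0],[0,0.25,-0.05,0],[0,0.25,-0.05,0],[0,0.25,-0.05,0]]';  python3 - <<'E'
from h import *
import pickle
go([565.8,70.2,9],12.1)
s=ctrl.snapshot("top");save(s,"t11",(140,100,340,250),4);pickle.dump(s,open("t11.pkl","wb"));save(s,"t11f")
s=ctrl.snapshot("scene");save(s,"s11",(250,130,450,280),4)
E
```

```text
time: 17.6
eef_pos: [586.8, -39.6, 150.1]
ee_rot: [0.995, 0.101, -0.0, 0.0]
wrist_force: [0.6, -0.8, 0.3]
gripper_width: 0.6
time: 18.4
eef_pos: [637.8, -282.3, 198.2]
ee_rot: [0.995, 0.102, -0.0, -0.001]
wrist_force: [0.8, 0.1, -0.3]
gripper_width: 0.3
t 18.4 pos [ 637.8 -282.3  198.2] head 11.7 F [ 0.8  0.1 -0.3] w 0.3 row [ 0.0011 -0.3595  0.1897] -0.007
```

View pics/t11.png

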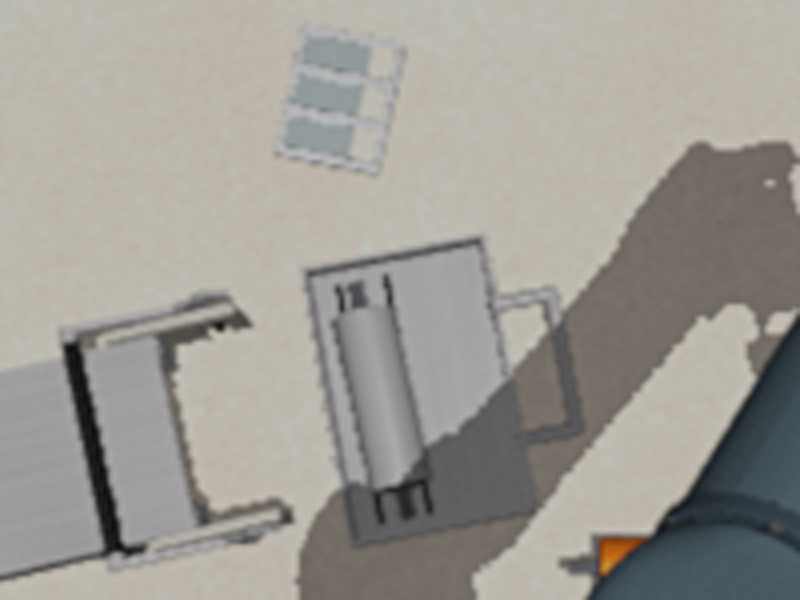

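View pics/s11.png

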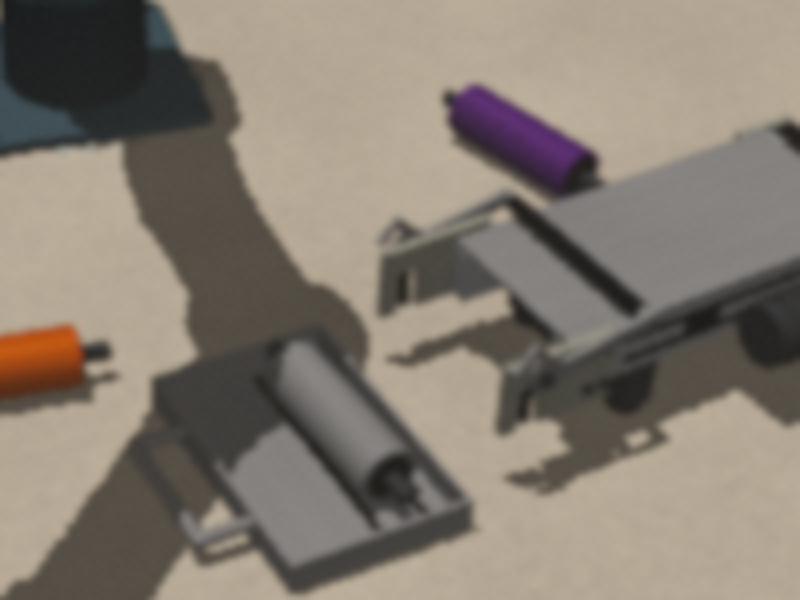

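View pics/t11f.png

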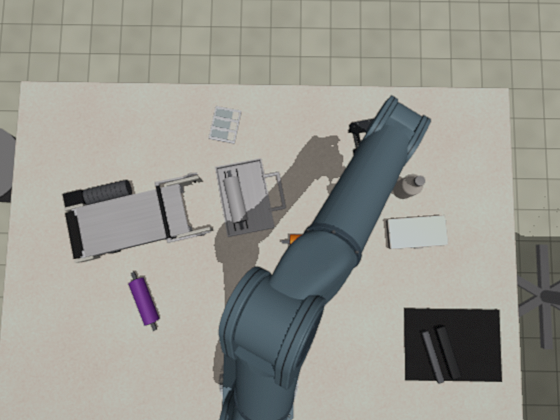

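Run:
```python
from h import *
import pickle
s=pickle.load(open("t11.pkl","rb"))
P=lambda a,b,z:world(s,140+a/4,100+b/4,z)
c=[P(305,270,28),P(483,238,28),P(352,545,28),P(535,512,28)]
r=(P(362,305,50)+P(408,487,50))/2
t=sum(c)/4;ex=(c[0]-c[2]+c[1]-c[3])[:2];ex/=np.linalg.norm(ex);d=(r-t)[:2]
print("tray",t.round(1),"roller",r.round(1),"x in tray",d@ex,"y",d@[-ex[1],ex[0]],"heading",np.degrees(np.arctan2(ex[1],ex[0])))
O=cw(0,0,0);print("conv y",(r-O)@(cw(0,1,0)-O))
print("roller depth z",P(382,395,None).round(1))
print(ctrl.observe()["wrist_force"])
```

```text
tray [567.  53.  28.] roller [559.5  76.8  50. ] x in tray -2.6364825591562298 y 24.805506643081994 heading 11.48058601931336
conv y -121.83387187445464
roller depth z [559.4  78.6  53.2]
[ 0.18235326  0.94180968 -0.71976808]
```

All conditions look met: the lever is open, the roller is in the tray about 120 mm out, and the bystanders haven't moved. Handing in.

```bash
python3 -c "
from plant import ctrl
print(ctrl.hand_in())"
```

```text
the job is handed in; nothing more can be done
None
```

I flipped the lever open, pressed the roller down into the tray, slid the tray out along the bench and handed the job in. The robot clock stood at about 18.5 s of the 67 s allowed.

- **Lever:** I gripped the cross bar and swung it over. I then pressed it down with shut fingers; it pushed back at 21 N with the bar about 110 mm above the bench, so I take it to be on its stop. The last pictures show it still open over the bed.
- **Roller:** I pressed evenly on both sides of its middle until it dropped. The pictures then showed it lying level between the tray ribs.
- **Tray:** I hooked the handle with shut fingers and pulled it about 110 mm at roughly 10 N.

Last checks before handing in, from the top and scene cameras:

| Check | Measured | Required |
|---|---|---|
| Roller middle, conveyor y | about -120 mm | below -60 mm |
| Roller in tray, x | about -3 mm | -30 to 30 mm |
| Roller in tray, y | about 25 mm | -55 to 55 mm |
| Roller top above the bench | 53 mm | no limit given (54 when lying flat) |
| Force on the wrist | about 1 N | arm touching nothing |

The bottle, slide box and slide carrier look to be at the same pixels as at the start. I did not measure the tray's height and tilt, or that the roller and tray were at rest; I judged those from the pictures alone. No check failed; the two angle readings for the tray differed by about half a degree, which made no difference.

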